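Put away repair parts and restock the flux rack

ROBOT

A 6-joint arm with a two-finger parallel gripper is mounted at the origin on the work surface. World frame = base frame: x ahead of the robot, y to its left, z up, the work surface at z = 0. Lengths are in m, angles in rad, forces in N, time in s.
With the tool pointing down it reaches from about 0.375 to 0.975 m from the base axis. Payload 3.8 kg.
Tool frame: the origin (TCP) lies at the very end of the fingers, on their centre line; the grasp point (between the pads) lies 19 mm behind it; z points along the fingers, y is the line along which they close (so a half turn about z gives the same grasp; the last joint's range is limited). The gripper opens to 85 mm and grips with 20 to 120 N. Pads are 22 mm wide; open, the fingers measure 114 mm over their backs; the gripper's body (76 mm by 85 mm) begins 54 mm behind the grasp point. The pads swing forward as they close: fully open they stand 13 mm farther back than shut.
Start: joints at [-1.264, 0.264, 1.604, -0, 1.274, -0.037], TCP at [0.228, -0.635, 0.231] pointing down, gripper open.
Joint ranges: [-2.63, 2.63], [-0.94, 2.18], [0.31, 2.57], [-1.31, 4.45], [0, 2.66], [-2.55, 2.55]. Speed limits (rad/s): [2.57, 2.57, 3.14, 3.14, 3.14, 3.14].

INTERFACE

Orientations are given as a rotation vector (axis times angle).
In Python, from workcell import bot gives the robot as it stands.
- The arm moves only by the shell command python3 -m creep 'ROWS' [FORCE]. ROWS is JSON, a list of rows, each a list of 5 numbers: the shift along the tool's x, y, z in units of 0.05 m (1.0 is 0.05 m), then the turn about the tool's z in units of 0.1 rad (1.0 is 0.1 rad), then the opening, from 0 (shut) to 1 (fully open). In form: [[tx, ty, tz, spin, hand], ...]. A call has 1 to 20 rows; each row shifts and turns the commanded pose from where the row before left it, along the tool's axes as they then stand; what a row does not reach is not made up. A row lasts 1/8 s, in which the tool goes at most 62.5 mm and 10.7 degrees, less where a joint would pass 70% of its speed; a pose out of reach is approached as far as the arm can. A call with a number of a shift or a turn outside -1 to 1 is refused whole. A call with a gripper value outside its range is refused whole. The fingers move at their own pace and stop on an object; FORCE is the grip in N (left out, the last holds). Time passes only in rows, so rows that do not move let the fingers close. It gives the time, the measured TCP pose, the force, the opening and the grip force at its end, in the units of the state.
- bot.read_state(): the state, without advancing time (a new reading comes with each control period).
- bot.read_camera(name): name is "side" or "top" or "wrist"; returns a dict with "pixels" (384x512x3 uint8, red, green, blue), "vfov" (degrees; the focal length in pixels is half the picture's height over the tangent of half this angle, whatever the lens; pixels are square), "cx", "cy" (the principal point, pixels), "world_to_cam" (4x4, takes a point from world to camera coordinates). Camera axes: x right, y down, z forward; pixel columns grow to the right and rows downward; lengths in m; the calibration is good to about 2 mm. A picture is of the moment at which its call begins. There is no depth.
- bot.finish_job(): hands the job in; it is judged then, once.
Trained networks look in a picture, given as the dict that the camera call returned (one of the last four; its "shot" number tells which), for a name from the list of things; names that differ only in an ending like _2 or _b are one class to them, and where a whole thing is asked for, a point or a joint stands for the part that bears it (a point fixed in the world has none). Each returns a list of dicts, best first, with "score" (0 to 1); they miss things now and then, are a little off and sometimes report something else, mostly with a low value. They report only what shows in the picture. A call takes as long as a camera call.
- bot.look_for(target, picture): "bbox" ([left, top, right, bottom] in pixels, round what is visible of it).
- bot.regions_of(target, picture): "mask" (384x512 bool, what is visible of it) and "bbox" ([left, top, right, bottom] in pixels, round what is visible of it).
The state is a dict: "time": time; "q": joint angles; "joint_vel": joint speeds; "joint_torque": joint torques, N m; "tool_pos": TCP position; "tcp_rot": TCP orientation; "wrist_force": force on the tool from outside, world axes, zero at the start; "torque": the same for the moment, N m; "width": opening from 0.0 (shut) to 1.0 (fully open); "grip_force": force on a finger pad.
Only numpy, scipy, OpenCV 4.12 (cv2) and the standard library are available. Lean on these libraries where they do the work, as an engineer would, in place of code of your own. Each camera call takes 0.05 s, during which the arm holds its last target. There are 200 camera calls.

TASK

Clear the parts left from a repair: put the two loose heat sinks and the loose transformer into the empty bays of the tray that already holds their own kind, one to a bay, each standing upright on the tray floor as it stands now. Restock the flux rack oldest-first: first bring the older jar, which stands at the rack's back, forward to its low front lip, and after that stand the new jar from the bench in the rack behind it. Do not disturb the solder spool among the parts.

Things in the scene. Friction and masses are not known exactly. Their poses are not given: they have to be found in the camera images.
- flux_old: the older flux jar: a white jar with black screw cap, 44 mm in diameter, 55 mm tall, standing at the back of flux_rack. Origin: centre of its underside, z up. 0.09 kg
- flux_new: the new flux jar, the same as flux_old (44 mm in diameter, 55 mm tall), standing loose on the bench. Origin: centre of its underside, z up
- heatsink_a: aluminium heat sink lying loose on the bench, a finned block 30 (x) x 50 (y) x 40 (z) mm, thin upright fins running along its y; grip it across x (30 mm). Origin: centre of its underside, z up. 0.1 kg. The two heat sinks are alike
- heatsink_b: aluminium heat sink lying loose on the bench, a finned block 30 (x) x 50 (y) x 40 (z) mm, thin upright fins running along its y; grip it across x (30 mm). Origin: centre of its underside, z up. 0.1 kg. The two heat sinks are alike
- transformer: small mains transformer lying loose on the bench: dark steel core 24 (x) x 40 (y) mm, copper winding that bulges out to 36 mm across x between heights 10 and 35 mm, steel foot plate 30 (x) x 50 (y) x 3 mm; 42 mm tall. Grip it across x on the winding (36 mm wide, 26 mm long in y). Origin: centre of its underside, z up. 0.22 kg
- heatsink_tray: fixed grey plastic tray 62 (x) x 222 (y) mm with three equal bays in a row along y, each 56 (x) x 70 (y) mm inside, centred at y = -73, 0, +73 mm. Floor 4 mm thick; walls 3 mm thick, up to 14 mm above the bench. Origin: centre of its underside. A heat sink is fixed in the +73 bay; the bays at 0 and -73 are empty, for the two loose heat sinks (either in either)
- transformer_tray: fixed grey plastic tray 62 (x) x 222 (y) mm with three equal bays in a row along y, each 56 (x) x 70 (y) mm inside, centred at y = -73, 0, +73 mm. Floor 4 mm thick; walls 3 mm thick, up to 14 mm above the bench. Origin: centre of its underside. Transformers are fixed in the +73 and 0 bays; the bay at -73 is empty, for the loose transformer
- flux_rack: fixed steel rack for a row of flux jars: open channel along x, 140 (x) x 60 (y) mm inside, floor 4 mm thick, side walls 14 mm high. Front (-x, towards the robot): lip 8 mm high, inner face at x = -70 mm, so a jar touching it is centred at x = -48 mm. Back (+x): stop 28 mm high, inner face at x = +70 mm. Origin: centre of its underside
- solder_spool: bystander: solder spool standing among the parts, 44 mm in diameter, 30 mm tall. Origin: centre of its underside. Not to be disturbed

How it is judged:
By the outcome, as a careful person would: the job done as asked, in the order asked, and still so for the second after the job is handed in, with the robot touching nothing.
It also fails if it takes over 115 s, if anything falls off the work surface, if the arm or the gripper's body presses on something with over 40 N, if the wrist force passes 120 N, or if a joint passes its speed limit or range.

## Working session

There is one attempt and no reset: what is moved stays moved. The work goes in short steps, Python scripts to look and compute and a shell command to move; the robot and the scene stay as the last step left them, time stands still between calls to the robot, and variables do not carry over. Pictures are saved under pics/ and viewed, at most 17 in all, crops included, and the job is handed in when it is done.

```bash
mkdir -p pics; ls; python3 - <<'E'
from workcell import bot
import cv2
s=bot.read_state();print({k:s[k] for k in('time','tool_pos','tcp_rot','width','wrist_force')})
for n in('top','side'):
    p=bot.read_camera(n);cv2.imwrite(f'pics/{n}0.png',cv2.resize(p['pixels'][...,::-1],(800,600)))
    print(n,p['vfov'],p['cx'],p['cy'],p['world_to_cam'],[k for k in p])
    for t in['flux_old','heatsink_a','transformer','solder_spool','flux_rack','heatsink_tray','transformer_tray']:
        print(t,[(round(r['score'],2),[round(float(v)) for v in r['bbox']]) for r in bot.look_for(t,p)])
E
```

```text
pics
{'time': 0.0, 'tool_pos': array([ 0.22732818, -0.63480392,  0.22996747]), 'tcp_rot': array([-3.09312378e+00, -5.37069756e-01,  4.64000593e-04]), 'width': 1.0010732544091572, 'wrist_force': array([-0.40129442,  0.44255586,  1.39463966])}
top 52.55330610585425 255.94955821283486 192.7174263868808 [[ 0.02264767 -0.99943461  0.02485025 -0.02621758]
 [-0.98496634 -0.02656394 -0.1706917   0.50068313]
 [ 0.17125532 -0.02061089 -0.98501107  0.89988653]
 [ 0.          0.          0.          1.        ]] ['pixels', 'vfov', 'cx', 'cy', 'world_to_cam', 'shot']
flux_old [(0.76, [346, 149, 365, 167])]
heatsink_a [(0.78, [120, 241, 150, 255]), (0.58, [189, 209, 218, 225])]
transformer [(0.72, [344, 147, 364, 168]), (0.64, [289, 207, 312, 232])]
solder_spool []
flux_rack [(0.94, [337, 149, 368, 207])]
heatsink_tray [(0.64, [208, 156, 295, 181])]
transformer_tray [(0.86, [94, 169, 190, 201]), (0.73, [337, 150, 368, 207])]
side 57.28597860922475 255.17842018693364 198.00812091552595 [[ 0.9375441  -0.34782835  0.0051477  -0.46169494]
 [-0.22335124 -0.61323884 -0.75766242  0.12489935]
 [ 0.26669324  0.70919219 -0.65262635  0.60297439]
 [ 0.          0.          0.          1.        ]] ['pixels', 'vfov', 'cx', 'cy', 'world_to_cam', 'shot']
flux_old [(0.8, [358, 256, 390, 300])]
heatsink_a [(0.76, [160, 138, 178, 157]), (0.76, [209, 162, 224, 183]), (0.29, [242, 234, 272, 267])]
transformer []
solder_spool [(0.65, [211, 195, 237, 215])]
flux_rack [(0.75, [300, 270, 403, 333]), (0.2, [211, 193, 236, 218])]
heatsink_tray [(0.84, [260, 157, 331, 236])]
transformer_tray [(0.9, [210, 106, 251, 159])]
```

View pics/top0.png

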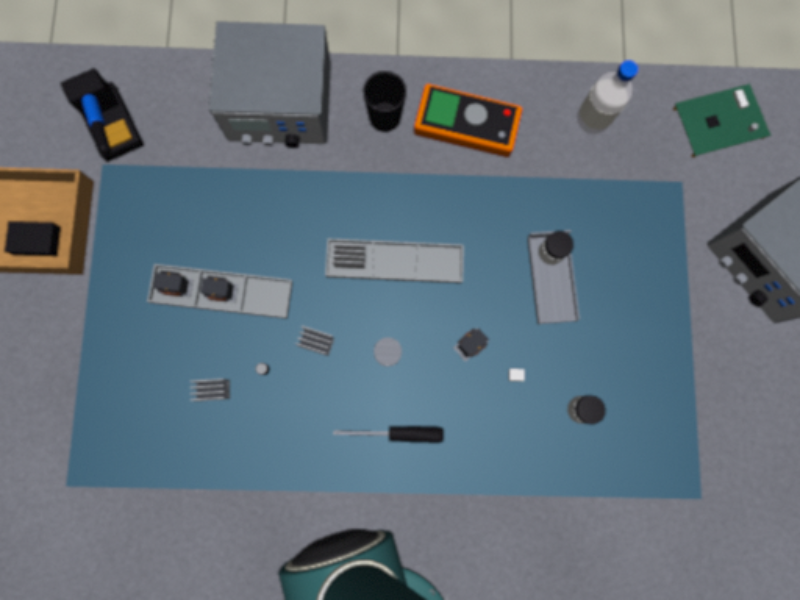

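View pics/side0.png

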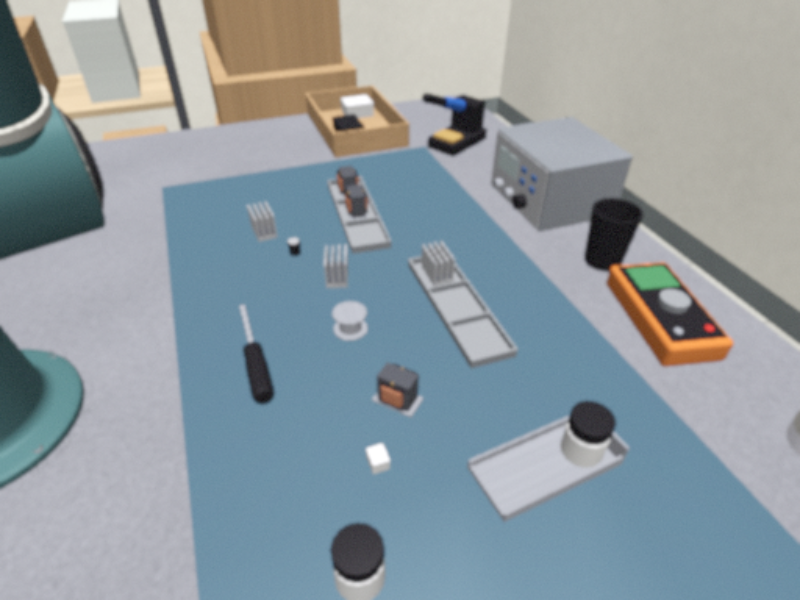

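Top (800x600): transformer tray ~(220,291), empty bay at its right. Heat sink tray ~(395,260), with its empty bays centre and right. Rack ~(553,277), old jar at (557,245). New jar (588,409), transformer (472,343), heat sinks (316,341) and (209,389), spool (388,351). The side view agrees. Next I fit poses to the masks.

```bash
cat > h.py <<'E'
import numpy as np,cv2
from scipy.optimize import minimize
from workcell import bot
def box(x,y,z0,z1): return np.array([[a*x/2,b*y/2,z] for a in(-1,1) for b in(-1,1) for z in(z0,z1)])
def cyl(d,z0,z1):
    t=np.linspace(0,2*np.pi,24,endpoint=False);return np.array([[d/2*np.cos(a),d/2*np.sin(a),z] for a in t for z in(z0,z1)])
M={'flux':[cyl(.044,0,.055)],'heatsink':[box(.03,.05,0,.04)],
'transformer':[box(.024,.04,0,.042),box(.036,.026,.01,.035),box(.03,.05,0,.003)],
'solder_spool':[cyl(.044,0,.03)],'tray':[box(.062,.222,0,.014)],'rack':[box(.146,.066,0,.014)]}
def proj(P,p):
    W=np.array(p['world_to_cam']);C=P@W[:3,:3].T+W[:3,3];f=192/np.tan(np.radians(p['vfov'])/2)
    return C[:,:2]/C[:,2:]*f+[p['cx'],p['cy']]
def unproj(uv,p,z):
    W=np.array(p['world_to_cam']);f=192/np.tan(np.radians(p['vfov'])/2)
    R=W[:3,:3];o=-R.T@W[:3,3];d=R.T@np.array([(uv[0]-p['cx'])/f,(uv[1]-p['cy'])/f,1]);return o+d*(z-o[2])/d[2]
def place(P,v,z):
    c,s=np.cos(v[2]),np.sin(v[2]);return np.c_[P[:,0]*c-P[:,1]*s+v[0],P[:,0]*s+P[:,1]*c+v[1],P[:,2]+z]
S=4
def render(m,v,p,z):
    im=np.zeros((384,512),np.float32);im=np.zeros((384*S,512*S),np.uint8)
    for P in M[m]: cv2.fillConvexPoly(im,cv2.convexHull(np.round((proj(place(P,v,z),p)+.5)*S*16-8).astype(np.int32)),255,shift=4)
    return cv2.resize(im,(512,384),interpolation=cv2.INTER_AREA)/255.
def fit(m,obs,v0,z=0.):
    "obs: list of (mask,picture)"
    def cost(v): return sum(np.abs(render(m,v,p,z)-k).sum()/max(k.sum(),1) for k,p in obs)/len(obs)
    best=None
    for a in ([0] if m in('flux','solder_spool') else [0,.4,-.4,.8]):
        x0=np.array(v0)+[0,0,a]
        r=minimize(cost,x0,method='Nelder-Mead',options=dict(initial_simplex=[x0,x0+[.01,0,0],x0+[0,.01,0],x0+[0,0,.3]],xatol=1e-4,fatol=1e-4,maxiter=150))
        if best is None or r.fun<best.fun: best=r
    return best.x.round(4),round(best.fun,3)
E
cat > m1.py <<'E'
from h import *
pt=bot.read_camera('top');ps=bot.read_camera('side')
T={'flux_new':('flux_new','flux',(588,409),0,.05),'flux_old':('flux_old','flux',(557,245),.004,.05),'hsA':('heatsink_a','heatsink',(316,341),0,.04),'hsB':('heatsink_a','heatsink',(209,389),0,.04),
'trafo':('transformer','transformer',(472,343),0,.04),'spool':('solder_spool','solder_spool',(388,351),0,.03),'htray':('heatsink_tray','tray',(395,260),0,0.014),'ttray':('transformer_tray','tray',(220,291),0,.014),'rack':('flux_rack','rack',(553,277),0,.014)}
c={}
for n,(t,m,uv,z,zt) in T.items():
    g=unproj(np.array(uv)/1.5625,pt,z+zt);v0=[g[0],g[1],-1.57 if False else 0.]
    if m=='heatsink':v0[2]=1.4
    obs=[];info=[]
    for p in(pt,ps):
        e=proj(np.array([[g[0],g[1],z+zt/2]]),p)[0]
        k=(t,p['shot'])
        if k not in c:c[k]=bot.regions_of(t,p)
        for r in c[k]:
            b=r['bbox']
            if b[0]-3<e[0]<b[2]+3 and b[1]-3<e[1]<b[3]+3 and r['score']>.2:
                obs.append((r['mask'].astype(float),p));info.append(round(r['score'],2));break
        else: info.append(None)
    print(n,g[:2].round(3),info,end=' ')
    for o in [obs]+([[x] for x in obs] if len(obs)>1 else []):
        if o: print(*fit(m,o,v0,z),end=' | ')
    print()
E
python3 m1.py
```

```text
flux_new [ 0.343 -0.301] [0.56, 0.62] [ 0.344  -0.3032 -0.0467] 0.095 | [ 0.3434 -0.3023  0.0482] 0.149 | [ 0.3442 -0.3035  0.1211] 0.038 | 
flux_old [ 0.595 -0.258] [0.72, 0.84] [ 0.5989 -0.2606  0.1484] 0.075 | [ 0.5981 -0.2595  0.1084] 0.066 | [ 0.5996 -0.2607  0.1831] 0.065 | 
hsA [0.436 0.114] [0.82, 0.88] [0.4394 0.1167 2.8819] 0.191 | [0.4385 0.1172 2.8344] 0.144 | [0.4399 0.1175 3.015 ] 0.188 | 
hsB [0.36  0.271] [0.75, 0.61] [0.3601 0.2753 3.1761] 0.217 | [0.3602 0.2751 0.0709] 0.157 | [0.3623 0.2777 3.1996] 0.244 | 
trafo [ 0.439 -0.127] [0.61, 0.94] [ 0.4428 -0.1281  0.7229] 0.083 | [ 0.4418 -0.1282  0.6334] 0.091 | [ 0.4432 -0.1274  0.7285] 0.057 | 
spool [0.424 0.003] [0.79, 0.74] [0.4251 0.0049 0.033 ] 0.123 | [0.4251 0.0048 0.0305] 0.057 | [0.4261 0.0065 0.0181] 0.181 | 
htray [ 0.574 -0.005] [0.96, None] [ 0.5751 -0.0021 -0.0139] 0.037 | 
ttray [0.515 0.273] [0.91, 0.83] [ 0.5179  0.2759 -0.0856] 0.082 | [ 0.5172  0.2755 -0.0874] 0.04 | [ 0.5194  0.2777 -0.0855] 0.103 | 
rack [ 0.553 -0.262] [0.55, 0.94] [ 0.555  -0.2609  0.1164] 0.315 | [ 0.5536 -0.2598  0.1539] 0.285 | [ 0.5555 -0.2616  0.0923] 0.298 |
```

```bash
cat > go.py <<'E'
"usage: go.py x y z az : prints spin (units) and tool-axis shift (units) to get there"
import sys
from h import *
from scipy.spatial.transform import Rotation as Ro
x,y,z,az=map(float,sys.argv[1:5]);s=bot.read_state()
R=Ro.from_rotvec(s['tcp_rot']).as_matrix();cur=np.arctan2(R[1,1],R[0,1])
q1=np.arctan2(y,x);best=None
d=(az-cur+np.pi/2)%np.pi-np.pi/2
for k in(d,d-np.pi*np.sign(d)):
    q6=(q1-(cur+k)+np.pi)%(2*np.pi)-np.pi
    if abs(q6)<2.4: break
R2=R@Ro.from_euler('z',-k).as_matrix()
t=R2.T@(np.array([x,y,z])-s['tool_pos'])/.05;t0=R.T@(np.array([x,y,z])-s['tool_pos'])/.05
print('t',round(s['time'],2),'pos',s['tool_pos'].round(4),'az',round(cur,3),'tilt',R[:,2].round(3),'w',round(s['width'],3),'F',np.round(s['wrist_force'],1),'grip',round(s['grip_force'],1))
print('spin units',round(-k/.1,2),'q6 end',round(q6,2),'| shift after spin',t.round(3),'| shift before spin',t0.round(3))
E
cat > rack.py <<'E'
from h import *
M['rk']=[box(.146,.066,0,.008),box(.14,.066,0,.014),box(.003,.066,0,.028)+[.0715,0,0]]
p=bot.read_camera('top');r=bot.regions_of('flux_rack',p)[0]['mask'];f=[bot.regions_of('flux_old',p)[0]['mask']]
m=(r|f[0]).astype(float)
def cost(v): return np.abs(np.maximum(render('rk',v,p,0),render('flux',[.598,-.2598,0],p,.004))-m).sum()/m.sum()
for a in(0,.1,.2):
    x0=np.array([.554,-.26,a]);q=minimize(cost,x0,method='Nelder-Mead',options=dict(initial_simplex=[x0,x0+[.01,0,0],x0+[0,.01,0],x0+[0,0,.1]]));print(q.x.round(4),q.fun)
E
python3 rack.py; python3 go.py .50 -.26 .23 -1.47
```

```text
[ 0.5534 -0.2623  0.1055] 0.04909073665741993
[ 0.5535 -0.2623  0.1062] 0.04897693055456765
[ 0.5534 -0.2622  0.1063] 0.0490954785783721
t 1.85 pos [ 0.2275 -0.6355  0.2313] az -1.227 tilt [-0.  0. -1.] w 1.002 F [ 0.1 -0.3  0.4] grip 0.0
spin units 2.43 q6 end 0.99 | shift after spin [ 6.178 -6.923  0.025] | shift before spin [ 7.663 -5.233  0.025]
```

```bash
python3 -m creep '[[0,0,0,0.8,1],[0,0,0,0.8,1],[0,0,0,0.83,1],[0.62,-0.69,0,0,1],[0.62,-0.69,0,0,1],[0.62,-0.69,0,0,1],[0.62,-0.69,0,0,1],[0.62,-0.69,0,0,1],[0.62,-0.69,0,0,1],[0.62,-0.69,0,0,1],[0.62,-0.69,0,0,1],[0.62,-0.69,0,0,1],[0.6,-0.7,0,0,1],[0,0,0,0,1],[0,0,0,0,1]]' 40; cat > w.py <<'E'
import sys
from h import *
p=bot.read_camera('wrist');cv2.imwrite('pics/'+sys.argv[1]+'.png',cv2.resize(p['pixels'][...,::-1],(800,600)))
W=np.array(p['world_to_cam']);print(p['vfov'],'cam at',(-W[:3,:3].T@W[:3,3]).round(3),'look',W[2,:3].round(2))
for a in sys.argv[2:]:
    t,m,x,y,yaw,z=a.split(',');v0=[float(x),float(y),float(yaw)];z=float(z)
    e=proj(np.array([[v0[0],v0[1],z+.02]]),p)[0]
    for r in bot.regions_of(t,p):
        b=np.array(r['bbox']);print(t,round(r['score'],2),b.round(),'exp',e.round())
        if b[0]-5<e[0]<b[2]+5 and b[1]-5<e[1]<b[3]+5: print(fit(m,[(r['mask'].astype(float),p)],v0,z))
E
python3 w.py w1 flux_old,flux,.598,-.26,0,.004 flux_rack,rack,.5534,-.2623,.106,0; python3 go.py .598 -.26 .1 -1.465
```

```text
time: 3.72
tool_pos: [0.5, -0.2608, 0.2313]
tcp_rot: [3.137, 0.16, -0.001]
wrist_force: [0.4, 1.1, 0.3]
width: 1.0
grip_force: 0.0
65.12157774503498 cam at [ 0.584 -0.254  0.374] look [-0.32 -0.03 -0.95]
flux_old 0.8 [248.  49. 290.  98.] exp [263.  75.]
(array([ 0.5999, -0.2623,  0.2243]), np.float64(0.038))
flux_rack 0.83 [231.  44. 296. 173.] exp [261. 117.]
(array([ 0.558 , -0.2632,  0.0943]), np.float64(0.304))
t 3.88 pos [ 0.4996 -0.2617  0.2313] az -1.471 tilt [-0. -0. -1.] w 1.003 F [ 0.1 -0.1 -0.7] grip 0.0
spin units -0.06 q6 end 1.05 | shift after spin [1.962 0.174 2.625] | shift before spin [1.963 0.161 2.625]
```

View pics/w1.png

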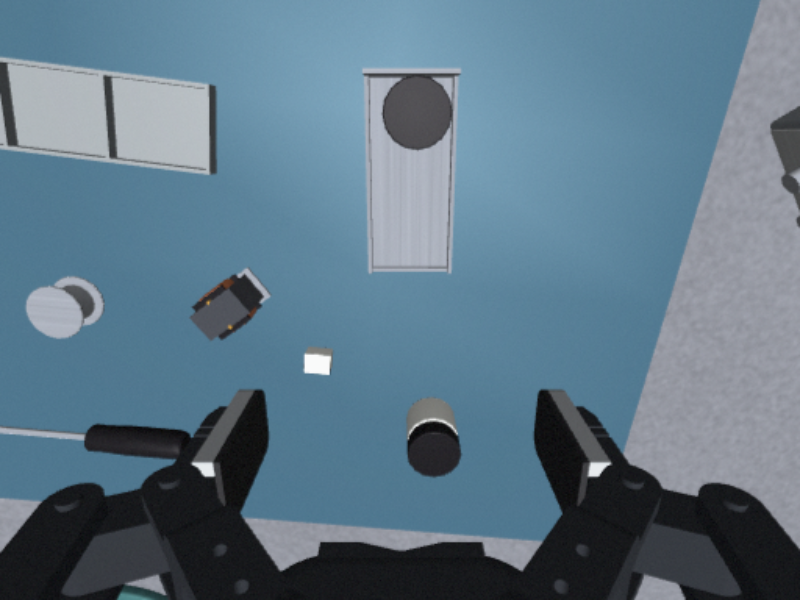

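The wrist view shows the rack nearly upright in the image: back stop (362–461, 70), front corners (370,272) and (451,272). The old jar's cap is at (417,112), the new jar at (433,440), and the white cube at (318,361) sits near the transformer at (235,300).

```bash
python3 - <<'E'
from h import *
p=bot.read_camera('wrist')
for uv,z in[((362,69),.028),((461,69),.028),((370,272),.008),((451,272),.008),((417,112),.059),((212,86),.014),((210,174),.014)]:
    print(uv,unproj(np.array(uv)/1.5625,p,z)[:2].round(4))
# check projection of rack hypothesis
for v in([.5534,-.2623,.106],[.556,-.2635,.1]):
    P=np.array([[.073,.033,.028],[.073,-.033,.028],[-.073,.033,.008],[-.073,-.033,.008]])
    print(v,(proj(place(P,v,0),p)*1.5625).round(1).tolist())
E
```

```text
(362, 69) [ 0.6242 -0.2248]
(461, 69) [ 0.6307 -0.2905]
(370, 272) [ 0.479  -0.2402]
(451, 272) [ 0.4854 -0.3052]
(417, 112) [ 0.5997 -0.2634]
(212, 86) [ 0.6047 -0.1197]
(210, 174) [ 0.5443 -0.1163]
[0.5534, -0.2623, 0.106] [[357.3, 71.3], [456.2, 70.4], [366.2, 273.6], [447.9, 273.1]]
[0.556, -0.2635, 0.1] [[360.0, 66.9], [459.1, 66.7], [367.4, 270.4], [449.3, 270.4]]
```

```bash
python3 -m creep '[[0.66,0.06,0,0,1],[0.66,0.06,0,0,1],[0.66,0.06,0,0,1],[0,0,0.6,0,1],[0,0,0.6,0,1],[0,0,0.6,0,1],[0,0,0.6,0,1],[0,0,0.6,0,1],[0,0,0.6,0,1],[0,0,0.4,0,1],[0,0,0.22,0,1],[0,0,0,0,1]]' 40; python3 go.py .599 -.2615 .02 -1.467; python3 w.py w2
```

```text
time: 5.42
tool_pos: [0.5992, -0.2598, 0.0197]
tcp_rot: [-3.137, -0.158, 0.002]
wrist_force: [0.0, -0.2, -0.7]
width: 0.998
grip_force: 0.0
t 5.42 pos [ 0.5992 -0.2598  0.0197] az -1.47 tilt [-0.001  0.    -1.   ] w 0.998 F [ 0.  -0.2 -0.7] grip 0.0
spin units -0.03 q6 end 1.06 | shift after spin [-0.007  0.034 -0.005] | shift before spin [-0.007  0.034 -0.005]
65.12157774503498 cam at [ 0.684 -0.253  0.162] look [-0.32 -0.03 -0.95]
```

View pics/w2.png

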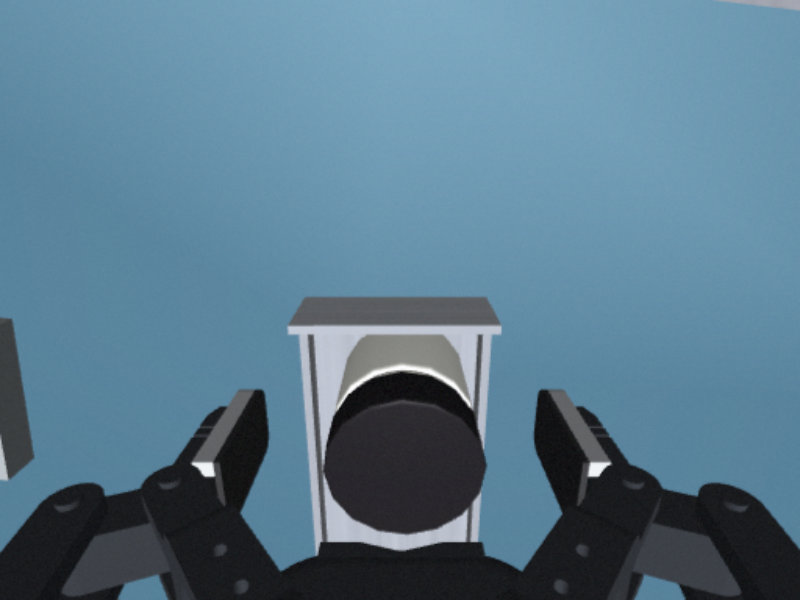

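Jar (405,465) is centred between the fingers (mid-point 402), so I close.

```bash
python3 -m creep '[[0,0,0,0,0],[0,0,0,0,0],[0,0,0,0,0],[0,0,0,0,0],[0,0,0,0,0],[0,0,0,0,0],[0,0,0,0,0],[0,0,-0.1,0,0],[0,0,-0.1,0,0],[0,0,0,0,0]]' 40; python3 go.py .5083 -.2666 .027 -1.467
python3 - <<'E'
from h import *
p=bot.read_camera('wrist')
for r in bot.regions_of('flux_old',p)[:1]: print(r['score'],fit('flux',[(r['mask'].astype(float),p)],[.6,-.262,0],.012))
E
```

```text
time: 6.72
tool_pos: [0.5997, -0.2597, 0.0305]
tcp_rot: [3.137, 0.158, 0.001]
wrist_force: [-0.4, -0.4, -1.2]
width: 0.503
grip_force: 40.7
t 6.72 pos [ 0.5997 -0.2597  0.0305] az -1.47 tilt [ 0. -0. -1.] w 0.503 F [-0.4 -0.4 -1.2] grip 40.7
spin units -0.03 q6 end 0.98 | shift after spin [-1.832 -0.052  0.07 ] | shift before spin [-1.833 -0.047  0.07 ]
0.77 (array([ 0.5992, -0.2614,  0.3727]), np.float64(0.022))
```

```bash
python3 -m creep '[[-0.3,-0.01,0,0,0],[-0.3,-0.01,0,0,0],[-0.3,-0.01,0,0,0],[-0.3,-0.01,0,0,0],[-0.3,0,0,0,0],[-0.3,0,0,0,0],[0,0,0.1,0,0],[0,0,0.09,0,0],[0,0,0,0,0]]'; python3 go.py .5083 -.2672 .02 -1.467;  python3 w.py w3
```

```text
time: 7.95
tool_pos: [0.5102, -0.2669, 0.0215]
tcp_rot: [3.137, 0.159, -0.001]
wrist_force: [-4.2, 1.0, 7.6]
width: 0.502
grip_force: 41.2
t 7.95 pos [ 0.5102 -0.2669  0.0215] az -1.47 tilt [-0. -0. -1.] w 0.502 F [-4.2  1.   7.6] grip 41.2
spin units -0.03 q6 end 0.98 | shift after spin [-0.038  0.001  0.03 ] | shift before spin [-0.038  0.001  0.03 ]
65.12157774503498 cam at [ 0.595 -0.26   0.164] look [-0.32 -0.03 -0.95]
```

View pics/w3.png

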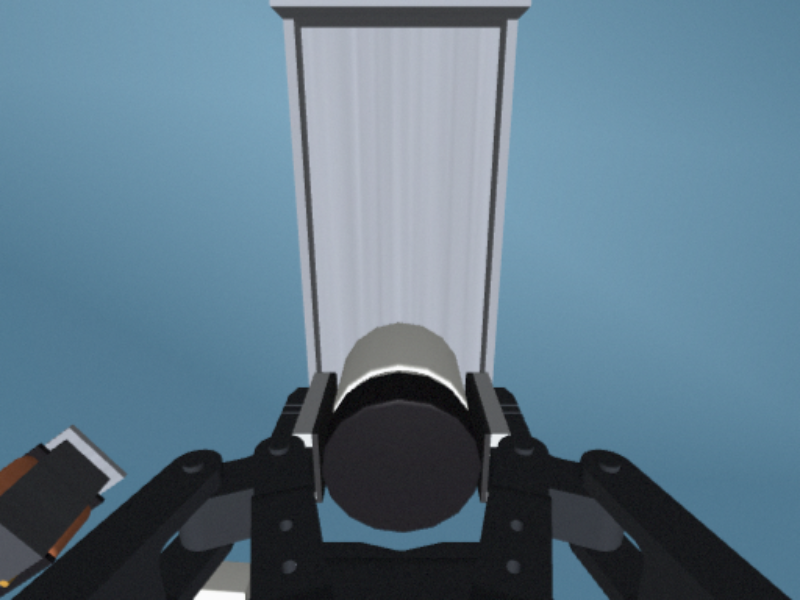

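```bash
python3 -m creep '[[-0.03,0,0,0,0],[0,0,0,0,0]]'; python3 -m creep '[[-0.03,0,0,0,0],[0,0,0,0,0]]'
```

```text
time: 8.25
tool_pos: [0.51, -0.2671, 0.0215]
tcp_rot: [3.137, 0.158, 0.004]
wrist_force: [2.9, 2.5, 4.7]
width: 0.508
grip_force: 41.1
time: 8.5
tool_pos: [0.5086, -0.2675, 0.0216]
tcp_rot: [3.136, 0.158, 0.005]
wrist_force: [4.7, 1.2, 3.3]
width: 0.5
grip_force: 41.1
```

```bash
python3 -m creep '[[-0.03,0,0,0,0],[0,0,0,0,0]]'; python3 -m creep '[[-0.03,0,0,0,0],[0,0,0,0,0]]'; python3 - <<'E'
from h import *
p=bot.read_camera('side')
cv2.imwrite('pics/s3.png',cv2.resize(p['pixels'][230:350,270:430,::-1],(800,600),interpolation=cv2.INTER_CUBIC))
E
```

```text
time: 8.75
tool_pos: [0.5083, -0.2676, 0.0217]
tcp_rot: [3.136, 0.157, 0.009]
wrist_force: [7.8, 2.5, 2.3]
width: 0.507
grip_force: 40.9
time: 9.0
tool_pos: [0.5075, -0.2677, 0.022]
tcp_rot: [3.136, 0.157, 0.011]
wrist_force: [9.4, 3.3, 1.7]
width: 0.504
grip_force: 41.0
```

View pics/s3.png

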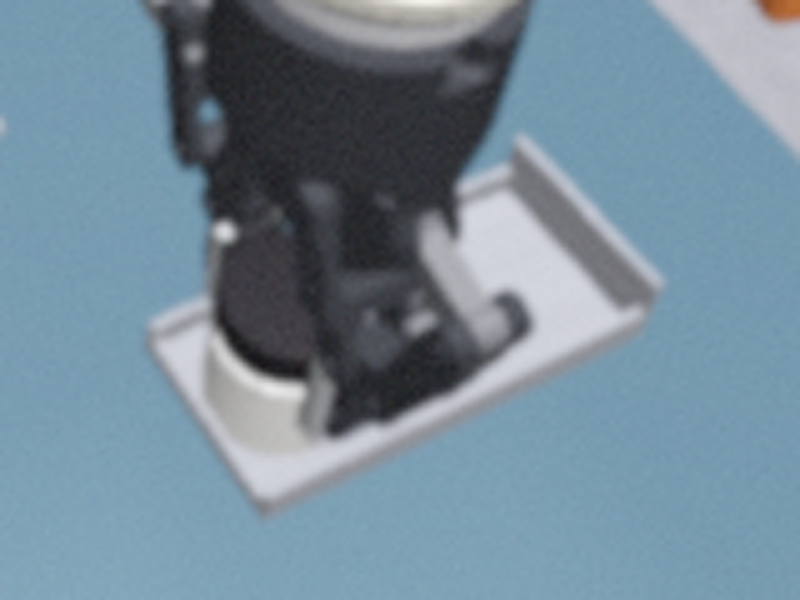

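The force rises to 9 N while motion stalls at local x ≈ -47 mm, so the jar is against the lip. I relax and release.

```bash
python3 -m creep '[[0.04,0,0,0,0],[0,0,0,0,0],[0,0,0,0,0.6],[0,0,0,0,0.8],[0,0,0,0,0.8],[0,0,0,0,0.8],[0,0,0,0,0.8],[0,0,-0.2,0,0.8],[0,0,-0.5,0,0.8],[0,0,-0.8,0,0.8],[0,0,-0.8,0,0.8],[0,0,-0.8,0,0.8],[0,0,0,0,0.8]]'; python3 - <<'E'
from h import *
for n in('wrist','top','side'):
    p=bot.read_camera(n)
    for r in bot.regions_of('flux_old',p)[:3]:
        v=[.508,-.267,0];e=proj(np.array([[.508,-.267,.03]]),p)[0];b=r['bbox']
        if b[0]<e[0]<b[2]and b[1]<e[1]<b[3]: print(n,r['score'],fit('flux',[(r['mask'].astype(float),p)],v,.004))
E
python3 go.py .344 -.303 .17 -1.571
```

```text
time: 10.68
tool_pos: [0.5088, -0.2688, 0.1814]
tcp_rot: [3.132, 0.158, 0.013]
wrist_force: [1.2, -0.9, 0.5]
width: 0.803
grip_force: 0.0
wrist 0.77 (array([ 0.5087, -0.2692,  0.2232]), np.float64(0.077))
top 0.58 (array([ 0.5064, -0.2667,  0.1548]), np.float64(0.151))
side 0.95 (array([ 0.5074, -0.2672,  0.2899]), np.float64(0.067))
t 10.97 pos [ 0.5048 -0.2665  0.174 ] az -1.47 tilt [-0.003  0.002 -1.   ] w 0.801 F [-0.7  0.5 -0.4] grip 0.0
spin units 1.01 q6 end 0.85 | shift after spin [-3.215  0.731  0.088] | shift before spin [-3.272  0.403  0.088]
```

```bash
python3 -m creep '[[-0.65,0.08,0,0,0.9],[-0.65,0.08,0,0,0.9],[-0.65,0.08,0,0,0.9],[-0.65,0.08,0,0,0.9],[-0.65,0.08,0,0,0.9],[0,0,0.5,0,0.9],[0,0,0.5,0,0.9],[0,0,0,0,0.9]]'; python3 w.py w4 flux_new,flux,.344,-.303,0,0;python3 go.py .344 -.303 .018 -1.47
```

```text
time: 11.98
tool_pos: [0.344, -0.3014, 0.1228]
tcp_rot: [-3.132, -0.158, 0.007]
wrist_force: [-0.3, 0.2, 0.1]
width: 0.897
grip_force: 0.0
65.12157774503498 cam at [ 0.429 -0.296  0.265] look [-0.33 -0.03 -0.95]
flux_new 0.58 [234. 162. 287. 232.] exp [257. 191.]
(array([ 0.3454, -0.3053,  0.2334]), np.float64(0.049))
t 12.07 pos [ 0.346  -0.3031  0.1255] az -1.47 tilt [-0.001  0.001 -1.   ] w 0.9 F [-0.1 -0.1  1.4] grip 0.0
spin units 0.0 q6 end 0.75 | shift after spin [-0.037 -0.003  2.149] | shift before spin [-0.037 -0.003  2.149]
```

```bash
python3 -m creep '[[0,0,0.5,0,0.9],[0,0,0.5,0,0.9],[0,0,0.5,0,0.9],[0,0,0.4,0,0.9],[0,0,0.22,0,0.9],[0,0,0,0,0.9],[0,0,0,0,0],[0,0,0,0,0],[0,0,0,0,0],[0,0,0,0,0],[0,0,0,0,0],[0,0,0,0,0],[0,0,0,0,0]]'; python3 -m creep '[[0,0,-0.3,0,0],[0,0,-0.5,0,0],[0,0,-0.5,0,0],[0,0,-0.5,0,0],[0,0,0,0,0]]'; python3 go.py .560 -.2618 .1 -1.467
```

```text
time: 13.7
tool_pos: [0.347, -0.3042, 0.021]
tcp_rot: [3.136, 0.158, 0.002]
wrist_force: [-0.7, 0.0, 6.3]
width: 0.504
grip_force: 41.0
time: 14.32
tool_pos: [0.3477, -0.3048, 0.1124]
tcp_rot: [3.133, 0.158, 0.006]
wrist_force: [0.2, 0.3, -1.5]
width: 0.504
grip_force: 40.8
t 14.32 pos [ 0.3477 -0.3048  0.1124] az -1.47 tilt [ 0.004 -0.004 -1.   ] w 0.504 F [ 0.2  0.3 -1.5] grip 40.8
spin units -0.03 q6 end 1.03 | shift after spin [ 4.312 -0.417  0.263] | shift before spin [ 4.311 -0.43   0.263]
```

```bash
python3 -m creep '[[0.62,-0.06,0,0,0],[0.62,-0.06,0,0,0],[0.62,-0.06,0,0,0],[0.62,-0.06,0,0,0],[0.62,-0.06,0,0,0],[0.62,-0.06,0,0,0],[0.62,-0.06,0,0,0],[0,0,0.4,0,0],[0,0,0.4,0,0],[0,0,0,0,0],[0,0,0,0,0]]'; python3 go.py .560 -.2618 .027 -1.467; python3 w.py w5
```

```text
time: 15.7
tool_pos: [0.5589, -0.2607, 0.0692]
tcp_rot: [-3.137, -0.157, 0.002]
wrist_force: [0.1, -0.1, -0.2]
width: 0.505
grip_force: 40.8
t 15.7 pos [ 0.5589 -0.2607  0.0692] az -1.471 tilt [-0.001  0.001 -1.   ] w 0.505 F [ 0.1 -0.1 -0.2] grip 40.8
spin units -0.04 q6 end 1.03 | shift after spin [0.02  0.024 0.843] | shift before spin [0.02  0.024 0.843]
65.12157774503498 cam at [ 0.644 -0.254  0.211] look [-0.32 -0.03 -0.95]
```

View pics/w5.png

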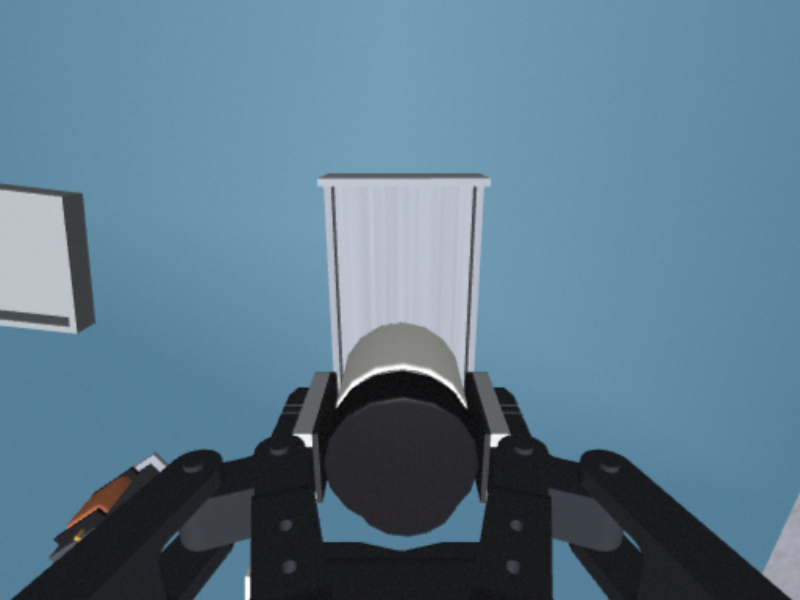

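The jar is centred over the channel (405 against 403). I lower it slightly farther back.

```bash
python3 -m creep '[[0.1,0.02,0,0,0],[0,0,0.4,0,0],[0,0,0.3,0,0],[0,0,0.16,0,0],[0,0,0,0,0]]'; python3 -m creep '[[0,0,0.02,0,0],[0,0,0,0,0]]'
```

```text
time: 16.38
tool_pos: [0.5645, -0.2608, 0.0258]
tcp_rot: [-3.137, -0.158, 0.002]
wrist_force: [0.4, 0.2, -2.3]
width: 0.505
grip_force: 41.0
time: 16.62
tool_pos: [0.5649, -0.2611, 0.0254]
tcp_rot: [-3.137, -0.158, 0.001]
wrist_force: [0.7, 0.6, -1.4]
width: 0.506
grip_force: 41.0
```

```bash
python3 -m creep '[[0,0,0.04,0,0],[0,0,0,0,0]]'; python3 -m creep '[[0,0,0.04,0,0],[0,0,0,0,0]]'
```

```text
time: 16.88
tool_pos: [0.5652, -0.2612, 0.0251]
tcp_rot: [3.138, 0.158, 0.0]
wrist_force: [-2.9, 1.7, 6.2]
width: 0.504
grip_force: 41.5
time: 17.12
tool_pos: [0.5652, -0.2612, 0.025]
tcp_rot: [-3.138, -0.158, 0.0]
wrist_force: [-7.8, 3.8, 17.6]
width: 0.503
grip_force: 42.6
```

```bash
python3 -m creep '[[0,0,-0.06,0,0],[0,0,0,0,0.6],[0,0,0,0,0.8],[0,0,0,0,0.8],[0,0,0,0,0.8],[0,0,0,0,0.8],[0,0,-0.2,0,0.8],[0,0,-0.5,0,0.8],[0,0,-0.8,0,0.8],[0,0,-0.8,0,0.8],[0,0,-0.8,0,0.8],[0,0,0,0,0.8]]'; python3 w.py w6 flux_old,flux,.508,-.267,0,.004 flux_new,flux,.563,-.261,0,.004; python3 go.py .4428 -.128 .16 .72
```

```text
time: 18.62
tool_pos: [0.5681, -0.2627, 0.1858]
tcp_rot: [3.133, 0.158, 0.014]
wrist_force: [-0.2, -1.3, 0.3]
width: 0.798
grip_force: 0.0
65.12157774503498 cam at [ 0.651 -0.255  0.329] look [-0.31 -0.03 -0.95]
flux_old 0.81 [236. 210. 276. 262.] exp [253. 227.]
(array([ 0.5085, -0.2691,  0.0782]), np.float64(0.125))
flux_new 0.79 [232. 155. 275. 209.] exp [252. 179.]
(array([ 0.5636, -0.2632,  0.2306]), np.float64(0.038))
flux_new 0.52 [  0. 106. 122. 182.] exp [252. 179.]
t 18.77 pos [ 0.5646 -0.2609  0.1795] az -1.47 tilt [-0.001  0.    -1.   ] w 0.8 F [-0.  -0.3  0.1] grip 0.0
spin units 9.52 q6 end 2.14 | shift after spin [-3.604  0.079  0.392] | shift before spin [-2.156 -2.889  0.392]
```

View pics/w6.png

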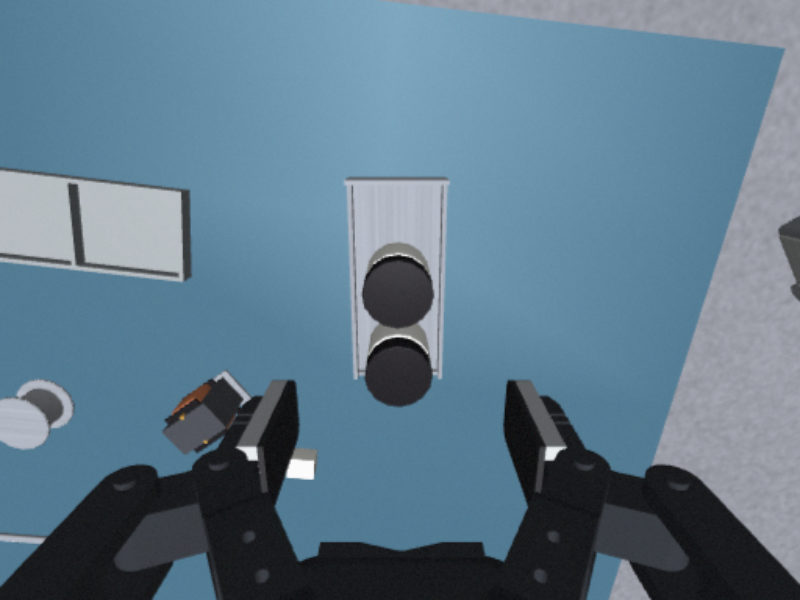

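Both jars stand clean in the rack: old at the lip (398,370), new behind it (398,290). Next is the transformer.

```bash
python3 -m creep '[[0,0,0,-1,0.65],[0,0,0,-1,0.65],[0,0,0,-1,0.65],[0,0,0,-1,0.65],[0,0,0,-1,0.65],[0,0,0,-1,0.65],[0,0,0,-1,0.65],[0,0,0,-1,0.65],[0,0,0,-1,0.65],[0,0,0,-1,0.65],[0,0,0,-1,0.65],[0,0,0,-1,0.65],[0,0,0,-1,0.65],[0,0,0,-1,0.65],[0,0,0,-1,0.65],[0,0,0,-1,0.65],[0,0,0,-1,0.65],[0,0,0,-1,0.65],[0,0,0,-1,0.65],[0,0,0,-1,0.65]]'; python3 -m creep '[[0,0,0,-1,0.65],[0,0,0,-0.9,0.65],[0,0,0,0,0.65]]'; python3 go.py .4428 -.128 .16 .72
```

```text
time: 21.28
tool_pos: [0.5638, -0.2605, 0.1774]
tcp_rot: [-1.556, -2.725, 0.0]
wrist_force: [-0.3, -0.3, -0.8]
width: 0.651
grip_force: 0.0
time: 21.65
tool_pos: [0.5639, -0.2606, 0.1778]
tcp_rot: [-1.296, -2.858, -0.0]
wrist_force: [0.5, -0.6, -0.6]
width: 0.648
grip_force: 0.0
t 21.65 pos [ 0.5639 -0.2606  0.1778] az 0.719 tilt [-0.003  0.002 -1.   ] w 0.648 F [ 0.5 -0.6 -0.6] grip 0.0
spin units -0.01 q6 end -1.0 | shift after spin [ 3.59  -0.073  0.367] | shift before spin [ 3.59  -0.077  0.367]
```

```bash
python3 -m creep '[[0.6,0,0,0,0.65],[0.6,0,0,0,0.65],[0.6,0,0,0,0.65],[0.6,0,0,0,0.65],[0.6,-0.03,0,0,0.65],[0.59,-0.04,0,0,0.65],[0,0,0.3,0,0.65],[0,0,0,0,0.65],[0,0,0,0,0.65]]'; python3 w.py w7 transformer,transformer,.4428,-.128,.7,0; python3 go.py .4428 -.128 .0125 .72
```

```text
time: 22.78
tool_pos: [0.4444, -0.129, 0.1644]
tcp_rot: [-1.297, -2.86, 0.0]
wrist_force: [1.2, -1.1, -0.4]
width: 0.652
grip_force: 0.0
65.12157774503498 cam at [ 0.392 -0.068  0.307] look [ 0.21 -0.24 -0.95]
transformer 0.95 [236. 145. 276. 203.] exp [256. 173.]
(array([ 0.4445, -0.1301,  0.7207]), np.float64(0.053))
transformer 0.18 [204. 262. 319. 343.] exp [256. 173.]
t 22.88 pos [ 0.4447 -0.1291  0.1649] az 0.719 tilt [ 0. -0. -1.] w 0.647 F [-0.2  0.5 -0.1] grip 0.0
spin units -0.01 q6 end -1.0 | shift after spin [ 0.042 -0.015  3.048] | shift before spin [ 0.042 -0.015  3.048]
```

View pics/w7.png

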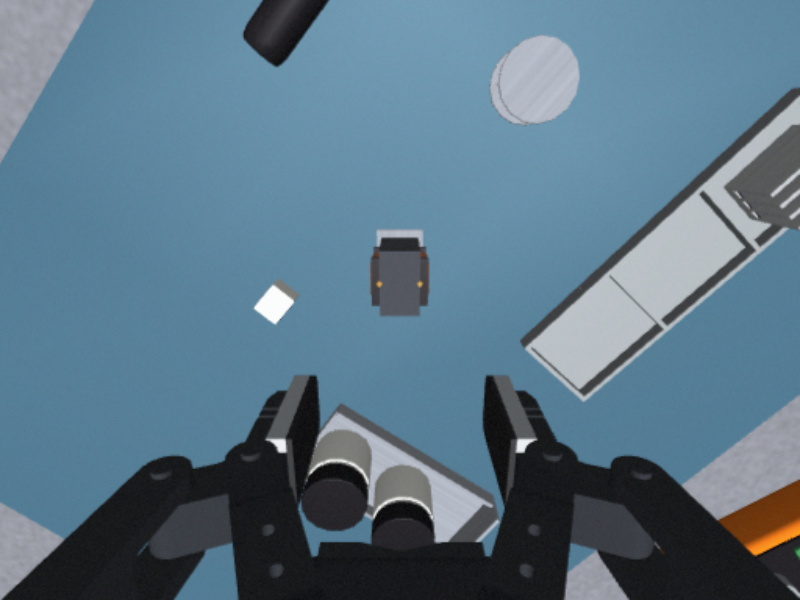

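The transformer (400,275) is square to the fingers and centred, with the cube (275,302) clear of them.

```bash
python3 -m creep '[[0.02,0,0.5,0,0.65],[0,0,0.5,0,0.65],[0,0,0.5,0,0.65],[0,0,0.5,0,0.65],[0,0,0.5,0,0.65],[0,0,0.35,0,0.65],[0,0,0.18,0,0.65],[0,0,0,0,0.65],[0,0,0,0,0],[0,0,0,0,0],[0,0,0,0,0],[0,0,0,0,0],[0,0,0,0,0],[0,0,0,0,0]]' 60; python3 -m creep '[[0,0,-0.3,0,0],[0,0,-0.5,0,0],[0,0,-0.5,0,0],[0,0,-0.5,0,0],[0,0,0,0,0]]'; python3 go.py .5117 .203 .1 -.086
```

```text
time: 24.62
tool_pos: [0.4445, -0.1282, 0.0144]
tcp_rot: [1.295, 2.86, 0.0]
wrist_force: [-0.6, -1.6, 5.8]
width: 0.403
grip_force: 61.1
time: 25.25
tool_pos: [0.445, -0.1282, 0.1055]
tcp_rot: [1.294, 2.857, 0.001]
wrist_force: [0.6, -0.3, -2.0]
width: 0.408
grip_force: 60.4
t 25.25 pos [ 0.445  -0.1282  0.1055] az 0.72 tilt [ 0.005 -0.001 -1.   ] w 0.408 F [ 0.6 -0.3 -2. ] grip 60.4
spin units 8.06 q6 end 0.46 | shift after spin [6.714 0.759 0.107] | shift before spin [4.1   5.37  0.107]
```

```bash
python3 -m creep '[[0,0,0,1,0],[0,0,0,1,0],[0,0,0,1,0],[0,0,0,1,0],[0,0,0,1,0],[0,0,0,1,0],[0,0,0,1,0],[0,0,0,1.0,0],[0.6,0.07,0,0.06,0],[0.6,0.07,0,0,0],[0.6,0.07,0,0,0],[0.6,0.07,0,0,0],[0.6,0.07,0,0,0],[0.6,0.07,0,0,0],[0.6,0.07,0,0,0],[0.6,0.07,0,0,0],[0.6,0.07,0,0,0],[0.6,0.06,0,0,0],[0,0,0,0,0],[0,0,0,0,0]]'; python3 w.py w8 heatsink_a,heatsink,.4394,.1167,-.26,0; python3 go.py .5112 .203 .1 -.086
```

```text
time: 27.75
tool_pos: [0.5021, 0.1677, 0.1019]
tcp_rot: [-2.314, -2.124, 0.004]
wrist_force: [0.5, 0.7, -2.9]
width: 0.408
grip_force: 60.2
65.12157774503498 cam at [0.511 0.249 0.244] look [-0.03 -0.32 -0.95]
heatsink_a 0.8 [  0.  16.  87. 107.] exp [187. 259.]
heatsink_a 0.72 [162. 220. 216. 293.] exp [187. 259.]
(array([ 0.4396,  0.119 , -0.4094]), np.float64(0.631))
heatsink_a 0.68 [221.   1. 312. 200.] exp [187. 259.]
t 27.85 pos [0.5025 0.1673 0.1025] az -0.087 tilt [-0.002 -0.001 -1.   ] w 0.408 F [-0.3  0.3 -2.6] grip 60.2
spin units -0.01 q6 end 0.46 | shift after spin [0.726 0.112 0.048] | shift before spin [0.726 0.111 0.048]
```

View pics/w8.png

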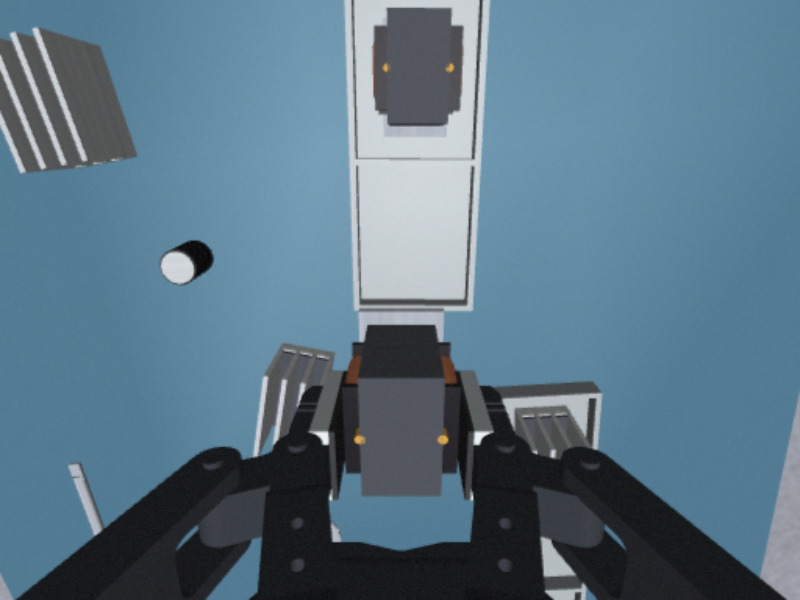

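The held transformer is upright. The empty bay's outer corners are (354,310) and (473,310), the divider is at row 160, and the tray is parallel to the gripper.

```bash
python3 - <<'E'
from h import *
p=bot.read_camera('wrist')
for uv in[(354,310),(473,310),(350,160),(481,160),(346,3),(489,3)]: print(uv,unproj(np.array(uv)/1.5625,p,.014)[:2].round(4))
P=np.array([[-.031,-.111,.014],[.031,-.111,.014],[-.031,-.0365,.014],[.031,-.0365,.014]])
print((proj(place(P,[.5175,.2757,-.0865],0),p)*1.5625).round())
E
```

```text
(354, 310) [0.4794 0.1656]
(473, 310) [0.5414 0.1602]
(350, 160) [0.4865 0.2407]
(481, 160) [0.5481 0.2353]
(346, 3) [0.4927 0.3049]
(489, 3) [0.5536 0.2995]
[[349. 306.]
 [468. 306.]
 [343. 158.]
 [475. 158.]]
```

```bash
python3 -m creep '[[0.36,0.06,0,0,0],[0.36,0.06,0,0,0],[0,0,0.5,0,0],[0,0,0.5,0,0],[0,0,0.4,0,0],[0,0,0.17,0,0],[0,0,0.05,0,0],[0,0,0,0,0]]';python3 -m creep '[[0,0,0.03,0,0],[0,0,0,0,0]]'; python3 go.py .512 .202 .018 -.086
```

```text
time: 28.9
tool_pos: [0.5131, 0.204, 0.0229]
tcp_rot: [2.314, 2.124, 0.002]
wrist_force: [-0.1, -0.1, -1.6]
width: 0.404
grip_force: 60.3
time: 29.15
tool_pos: [0.5128, 0.2037, 0.0213]
tcp_rot: [2.315, 2.124, 0.001]
wrist_force: [-0.5, 0.2, -2.6]
width: 0.405
grip_force: 60.3
t 29.15 pos [0.5128 0.2037 0.0213] az -0.086 tilt [ 0.001  0.    -1.   ] w 0.405 F [-0.5  0.2 -2.6] grip 60.3
spin units -0.0 q6 end 0.46 | shift after spin [-0.035 -0.013  0.066] | shift before spin [-0.035 -0.013  0.066]
```

```bash
python3 -m creep '[[0,0,0.04,0,0],[0,0,0,0,0]]';python3 -m creep '[[0,0,0.03,0,0],[0,0,0,0,0]]'
```

```text
time: 29.4
tool_pos: [0.5123, 0.2035, 0.0187]
tcp_rot: [-2.315, -2.124, 0.0]
wrist_force: [-0.1, 0.5, -3.4]
width: 0.411
grip_force: 60.3
time: 29.65
tool_pos: [0.5124, 0.2036, 0.0184]
tcp_rot: [-2.315, -2.124, 0.001]
wrist_force: [-3.6, -1.0, 5.9]
width: 0.406
grip_force: 61.3
```

```bash
python3 -m creep '[[0,0,-0.01,0,0.5],[0,0,0,0,0.65],[0,0,0,0,0.65],[0,0,0,0,0.65],[0,0,0,0,0.65],[0,0,-0.2,0,0.65],[0,0,-0.5,0,0.65],[0,0,-0.8,0,0.65],[0,0,-0.8,0,0.65],[0,0,-0.7,0,0.65],[0,0,0,0,0.65]]'; python3 w.py w9 transformer,transformer,.512,.203,-.086,.004; python3 go.py .4393 .117 .165 -.27
```

```text
time: 31.02
tool_pos: [0.5153, 0.2046, 0.1726]
tcp_rot: [2.312, 2.122, 0.012]
wrist_force: [0.1, -0.2, -0.2]
width: 0.65
grip_force: 0.0
65.12157774503498 cam at [0.523 0.285 0.315] look [-0.02 -0.32 -0.95]
transformer 0.64 [230. 144. 273. 207.] exp [250. 176.]
(array([ 0.5142,  0.2033, -0.0834]), np.float64(0.062))
t 31.12 pos [0.5125 0.2036 0.1684] az -0.086 tilt [ 0.001  0.    -1.   ] w 0.658 F [ 0.5  0.4 -0.1] grip 0.0
spin units 1.84 q6 end 0.53 | shift after spin [-2.06  -0.949  0.065] | shift before spin [-1.852 -1.31   0.065]
```

```bash
python3 -m creep '[[0,0,0,0.9,0.65],[0,0,0,0.94,0.65],[-0.52,-0.24,0,0,0.65],[-0.52,-0.24,0,0,0.65],[-0.52,-0.24,0,0,0.65],[-0.5,-0.23,0,0,0.65],[0,0,0,0,0.65],[0,0,0,0,0.65]]'; python3 w.py w10 heatsink_a,heatsink,.4393,.117,-.27,0; python3 go.py .4393 .117 .0155 -.27
```

```text
time: 32.12
tool_pos: [0.4391, 0.1172, 0.1671]
tcp_rot: [-2.5, -1.901, 0.001]
wrist_force: [-0.5, 0.8, 0.1]
width: 0.647
grip_force: 0.0
65.12157774503498 cam at [0.463 0.195 0.309] look [-0.09 -0.31 -0.95]
heatsink_a 0.96 [ 73.   2. 155.  65.] exp [255. 175.]
heatsink_a 0.91 [239. 144. 275. 207.] exp [255. 175.]
(array([ 0.4413,  0.1174, -0.2907]), np.float64(0.166))
t 32.23 pos [0.4396 0.1175 0.1675] az -0.27 tilt [-0.  0. -1.] w 0.652 F [-0.1  0.2  0.3] grip 0.0
spin units 0.0 q6 end 0.53 | shift after spin [-1.10e-02 -2.00e-03  3.04e+00] | shift before spin [-1.10e-02 -2.00e-03  3.04e+00]
```

View pics/w10.png

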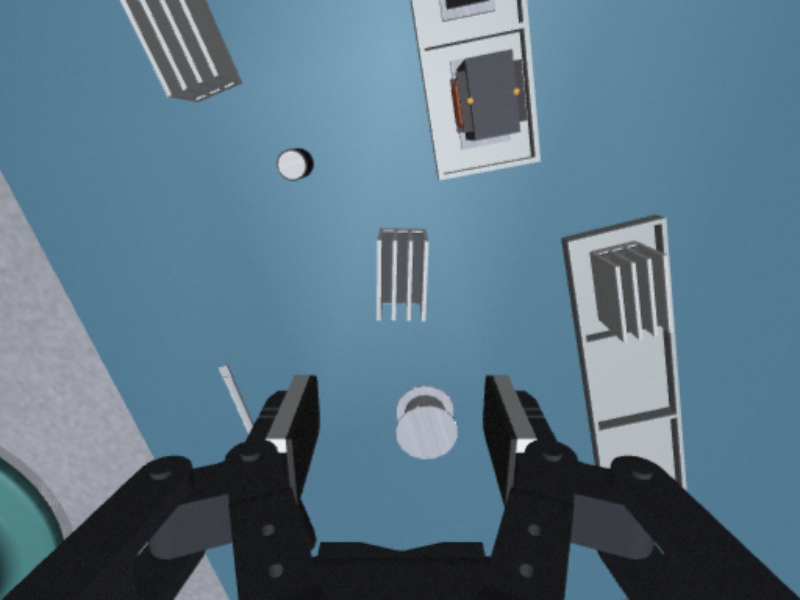

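Heat sink (402,275) is aligned and centred, and the transformer shows upright inside its bay (488,100).

```bash
python3 -m creep '[[0,0,0.5,0,0.65],[0,0,0.5,0,0.65],[0,0,0.5,0,0.65],[0,0,0.5,0,0.65],[0,0,0.5,0,0.65],[0,0,0.35,0,0.65],[0,0,0.2,0,0.65],[0,0,0,0,0.65],[0,0,0,0,0],[0,0,0,0,0],[0,0,0,0,0],[0,0,0,0,0],[0,0,0,0,0],[0,0,0,0,0]]' 35; python3 -m creep '[[0,0,-0.3,0,0],[0,0,-0.5,0,0],[0,0,-0.5,0,0],[0,0,-0.6,0,0],[0,0,0,0,0]]'; python3 go.py .576 -.002 .11 -.014
```

```text
time: 33.98
tool_pos: [0.4403, 0.1172, 0.0163]
tcp_rot: [2.5, 1.902, 0.003]
wrist_force: [0.7, 0.6, 6.4]
width: 0.347
grip_force: 36.5
time: 34.6
tool_pos: [0.4412, 0.1174, 0.113]
tcp_rot: [2.498, 1.901, 0.008]
wrist_force: [0.9, 0.3, -0.6]
width: 0.344
grip_force: 35.7
t 34.6 pos [0.4412 0.1174 0.113 ] az -0.27 tilt [ 0.006  0.001 -1.   ] w 0.344 F [ 0.9  0.3 -0.6] grip 35.7
spin units -2.56 q6 end 0.01 | shift after spin [-2.35   2.729  0.073] | shift before spin [-1.582  3.235  0.073]
```

```bash
python3 -m creep '[[0,0,0,-0.9,0],[0,0,0,-0.9,0],[0,0,0,-0.76,0],[-0.5,0.55,0,0,0],[-0.5,0.55,0,0,0],[-0.5,0.55,0,0,0],[-0.4,0.55,0,0,0],[-0.4,0.5,0,0,0],[0,0,0,0,0],[0,0,0,0,0]]'; python3 w.py w11; python3 go.py .574 -.075 .11 -.014
```

```text
time: 35.85
tool_pos: [0.5709, 0.0003, 0.1087]
tcp_rot: [-2.235, -2.204, 0.003]
wrist_force: [-0.4, -0.3, -0.7]
width: 0.347
grip_force: 35.6
65.12157774503498 cam at [0.574 0.081 0.251] look [-0.01 -0.32 -0.95]
t 35.9 pos [0.5709 0.0006 0.109 ] az -0.014 tilt [-0.003  0.    -1.   ] w 0.341 F [ 0.2  0.9 -1.5] grip 35.6
spin units 0.0 q6 end -0.12 | shift after spin [-1.51   0.083 -0.021] | shift before spin [-1.51   0.083 -0.021]
```

View pics/w11.png

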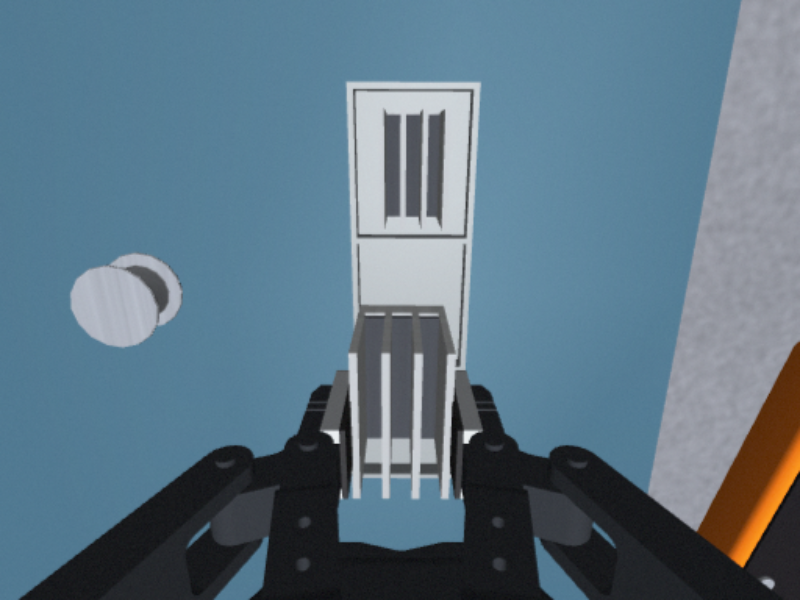

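The tray runs straight up the image (centre column ~414 against tool 402), parallel to the held heat sink.

```bash
python3 -m creep '[[-0.5,0.04,0,0,0],[-0.5,0.04,0,0,0],[-0.5,0.03,0,0,0],[0,0,0.5,0,0],[0,0,0.5,0,0],[0,0,0.5,0,0],[0,0,0.22,0,0],[0,0,0,0,0]]';python3 -m creep '[[0,0,0.03,0,0],[0,0,0,0,0]]'; python3 go.py .574 -.075 .02 -.014
```

```text
time: 36.9
tool_pos: [0.5758, -0.0743, 0.0235]
tcp_rot: [-2.235, -2.205, 0.002]
wrist_force: [0.8, -0.4, -0.9]
width: 0.345
grip_force: 35.6
time: 37.15
tool_pos: [0.5779, -0.075, 0.0239]
tcp_rot: [2.236, 2.205, 0.002]
wrist_force: [-0.3, -0.4, -0.4]
width: 0.344
grip_force: 35.6
t 37.15 pos [ 0.5779 -0.075   0.0239] az -0.014 tilt [ 0.002 -0.    -1.   ] w 0.344 F [-0.3 -0.4 -0.4] grip 35.6
spin units 0.0 q6 end -0.12 | shift after spin [-0.001 -0.078  0.077] | shift before spin [-0.001 -0.078  0.077]
```

```bash
python3 -m creep '[[0,-0.02,0.04,0,0],[0,0,0,0,0]]';python3 -m creep '[[0,0,0.03,0,0],[0,0,0,0,0]]'
```

```text
time: 37.4
tool_pos: [0.5759, -0.075, 0.0209]
tcp_rot: [-2.237, -2.206, 0.0]
wrist_force: [-0.3, -0.9, -1.2]
width: 0.351
grip_force: 35.6
time: 37.65
tool_pos: [0.5761, -0.075, 0.0203]
tcp_rot: [-2.237, -2.206, 0.0]
wrist_force: [-3.5, 0.2, 5.1]
width: 0.343
grip_force: 36.4
```

Contact; I release it and go to the second heat sink.

```bash
python3 -m creep '[[0,0,-0.01,0,0.45],[0,0,0,0,0.6],[0,0,0,0,0.6],[0,0,0,0,0.6],[0,0,0,0,0.6],[0,0,-0.2,0,0.6],[0,0,-0.5,0,0.6],[0,0,-0.8,0,0.6],[0,0,-0.8,0,0.6],[0,0,-0.7,0,0.65],[0,0,0,0,0.65]]'; python3 w.py w12 heatsink_a,heatsink,.575,-.075,-.014,.004; python3 go.py .361 .276 .165 .05
```

```text
time: 39.02
tool_pos: [0.579, -0.0755, 0.1748]
tcp_rot: [2.232, 2.201, 0.008]
wrist_force: [0.7, -0.4, 0.9]
width: 0.652
grip_force: 0.0
65.12157774503498 cam at [0.581 0.006 0.317] look [ 0.   -0.32 -0.95]
heatsink_a 0.92 [237. 144. 268. 204.] exp [250. 173.]
(array([ 0.578 , -0.0739, -0.0362]), np.float64(0.145))
t 39.12 pos [ 0.5761 -0.075   0.1704] az -0.014 tilt [ 0.001 -0.    -1.   ] w 0.65 F [ 0.  -0.3 -0.6] grip 0.0
spin units -0.64 q6 end 0.6 | shift after spin [ 7.225 -3.946  0.102] | shift before spin [ 6.958 -4.4    0.102]
```

```bash
python3 -m creep '[[0,0,0,-0.64,0.65],[0.6,-0.33,0,0,0.65],[0.6,-0.33,0,0,0.65],[0.6,-0.33,0,0,0.65],[0.6,-0.33,0,0,0.65],[0.6,-0.33,0,0,0.65],[0.6,-0.33,0,0,0.65],[0.6,-0.33,0,0,0.65],[0.6,-0.33,0,0,0.65],[0.6,-0.33,0,0,0.65],[0.6,-0.33,0,0,0.65],[0.6,-0.33,0,0,0.65],[0.6,-0.32,0,0,0.65],[0,0,0,0,0.65],[0,0,0,0,0.65]]'; python3 w.py w13 heatsink_a,heatsink,.361,.276,.05,0; python3 go.py .361 .276 .0155 .05
```

```text
time: 41.0
tool_pos: [0.3602, 0.2739, 0.1686]
tcp_rot: [-2.164, -2.277, 0.004]
wrist_force: [-0.1, 0.4, 0.2]
width: 0.65
grip_force: 0.0
65.12157774503498 cam at [0.358 0.355 0.311] look [ 0.01 -0.32 -0.95]
heatsink_a 0.82 [238. 143. 275. 201.] exp [256. 172.]
(array([0.3619, 0.2759, 0.0899]), np.float64(0.137))
t 41.1 pos [0.3608 0.2738 0.1691] az 0.049 tilt [-0.001 -0.001 -1.   ] w 0.652 F [ 0.1  0.3 -1.1] grip 0.0
spin units -0.01 q6 end 0.6 | shift after spin [0.047 0.01  3.071] | shift before spin [0.047 0.01  3.071]
```

View pics/w13.png

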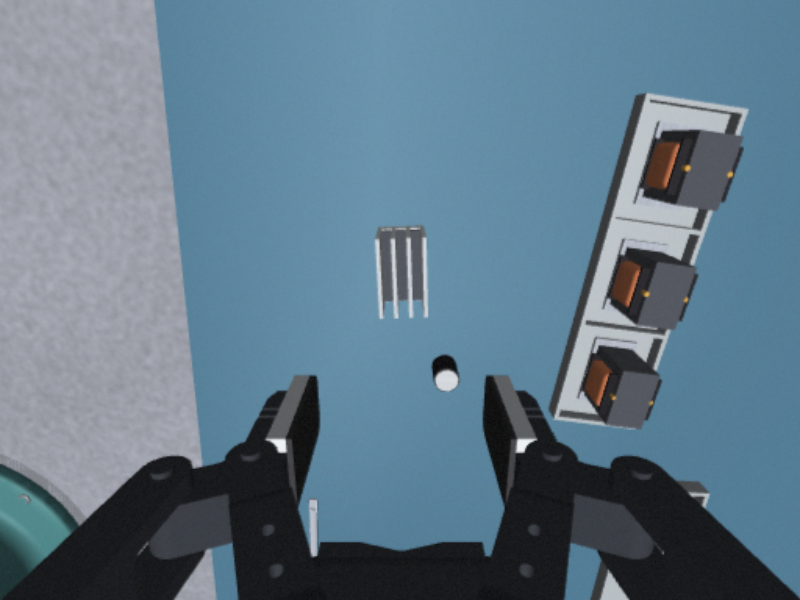

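Heat sink (402,272) is centred but leans ~0.036 rad, and the small black part (445,375) is clear. I correct the spin and grasp.

```bash
python3 -m creep '[[0.04,0.01,0,-0.35,0.65],[0,0,0.5,0,0.65],[0,0,0.5,0,0.65],[0,0,0.5,0,0.65],[0,0,0.5,0,0.65],[0,0,0.5,0,0.65],[0,0,0.38,0,0.65],[0,0,0.2,0,0.65],[0,0,0,0,0.65],[0,0,0,0,0],[0,0,0,0,0],[0,0,0,0,0],[0,0,0,0,0],[0,0,0,0,0],[0,0,0,0,0]]' 35; python3 -m creep '[[0,0,-0.3,0,0],[0,0,-0.5,0,0],[0,0,-0.5,0,0],[0,0,-0.6,0,0],[0,0,0,0,0]]'; python3 go.py .577 -.002 .11 -.014
```

```text
time: 42.98
tool_pos: [0.3621, 0.2774, 0.0168]
tcp_rot: [2.125, 2.314, 0.003]
wrist_force: [-1.2, -0.5, 5.7]
width: 0.343
grip_force: 36.6
time: 43.6
tool_pos: [0.363, 0.278, 0.1137]
tcp_rot: [2.124, 2.313, 0.009]
wrist_force: [0.8, 1.0, -1.0]
width: 0.343
grip_force: 35.8
t 43.6 pos [0.363  0.278  0.1137] az 0.085 tilt [ 0.005  0.003 -1.   ] w 0.343 F [ 0.8  1.  -1. ] grip 35.8
spin units 0.99 q6 end 0.01 | shift after spin [-5.541  4.358  0.076] | shift before spin [-5.945  3.788  0.076]
```

```bash
python3 -m creep '[[0,0,0,0.99,0],[-0.55,0.44,0,0,0],[-0.55,0.44,0,0,0],[-0.55,0.44,0,0,0],[-0.55,0.44,0,0,0],[-0.55,0.44,0,0,0],[-0.55,0.44,0,0,0],[-0.55,0.44,0,0,0],[-0.55,0.44,0,0,0],[-0.55,0.44,0,0,0],[-0.55,0.4,0,0,0],[0,0,0,0,0],[0,0,0,0,0]]'; python3 go.py .577 -.002 .11 -.014
```

```text
time: 45.22
tool_pos: [0.5739, -0.001, 0.1093]
tcp_rot: [-2.236, -2.204, 0.003]
wrist_force: [0.2, 0.2, -1.7]
width: 0.344
grip_force: 35.7
t 45.23 pos [ 0.5739 -0.001   0.1093] az -0.015 tilt [-0.003  0.001 -1.   ] w 0.344 F [ 0.2  0.2 -1.7] grip 35.7
spin units -0.01 q6 end 0.01 | shift after spin [-0.019  0.063 -0.013] | shift before spin [-0.019  0.063 -0.013]
```

```bash
python3 -m creep '[[-0.02,0.05,0,0,0],[0,0,0.5,0,0],[0,0,0.5,0,0],[0,0,0.5,0,0],[0,0,0.22,0,0],[0,0,0.05,0,0],[0,0,0,0,0],[0,0,0,0,0]]';python3 -m creep '[[0,0,0.02,0,0],[0,0,0,0,0]]'
```

```text
time: 46.22
tool_pos: [0.5788, -0.0023, 0.0235]
tcp_rot: [2.236, 2.205, 0.002]
wrist_force: [0.4, 0.8, -0.6]
width: 0.345
grip_force: 35.7
time: 46.48
tool_pos: [0.578, -0.0024, 0.0216]
tcp_rot: [2.237, 2.205, 0.001]
wrist_force: [0.4, -0.3, -0.5]
width: 0.348
grip_force: 35.7
```

```bash
python3 -m creep '[[0,0,0.02,0,0],[0,0,0,0,0]]';python3 -m creep '[[0,0,0.03,0,0],[0,0,0,0,0]]'
```

```text
time: 46.72
tool_pos: [0.578, -0.0024, 0.0209]
tcp_rot: [2.237, 2.206, 0.0]
wrist_force: [-1.9, -1.2, 4.7]
width: 0.347
grip_force: 36.3
time: 46.98
tool_pos: [0.5781, -0.0024, 0.0209]
tcp_rot: [2.237, 2.206, -0.0]
wrist_force: [-6.3, -0.1, 13.7]
width: 0.342
grip_force: 37.7
```

```bash
python3 -m creep '[[0,0,-0.03,0,0],[0,0,0,0,0.45],[0,0,0,0,0.6],[0,0,0,0,0.6],[0,0,0,0,0.6],[0,0,0,0,0.6],[0,0,-0.2,0,0.6],[0,0,-0.5,0,0.6],[0,0,-0.8,0,0.6],[0,0,-0.8,0,0.6],[0,0,-0.8,0,0.6],[0,0,-0.8,0,0.6],[0.8,0,-0.3,0,0.6],[0.8,0,0,0,0.6],[0.8,0,0,0,0.6],[0,0,0,0,0.6],[0,0,0,0,0.6]]'; python3 w.py w14;python3 - <<'E'
from h import *
p=bot.read_camera('side');cv2.imwrite('pics/s14.png',cv2.resize(p['pixels'][...,::-1],(800,600)))
E
```

```text
time: 49.1
tool_pos: [0.5794, 0.1174, 0.2307]
tcp_rot: [2.236, 2.206, -0.0]
wrist_force: [-0.1, 0.1, -0.5]
width: 0.601
grip_force: 0.0
65.12157774503498 cam at [0.582 0.199 0.373] look [-0.   -0.32 -0.95]
```

View pics/s14.png

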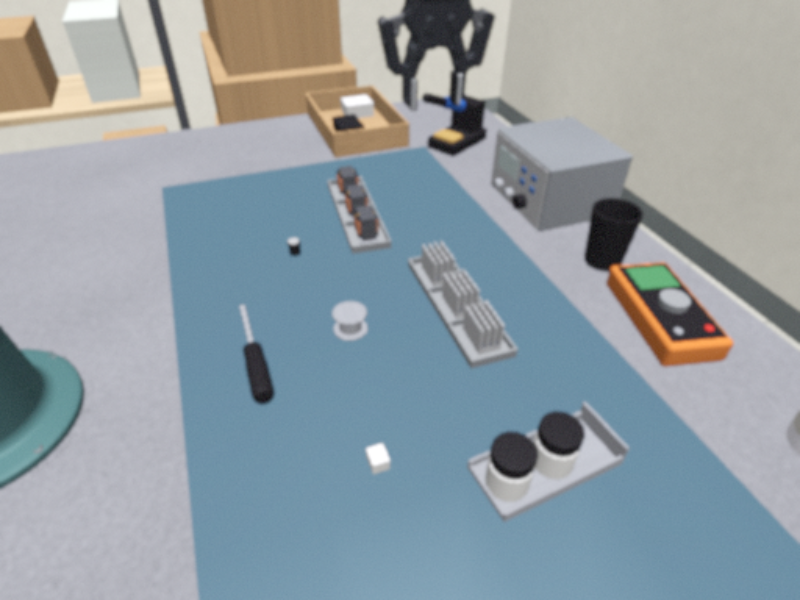

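View pics/w14.png

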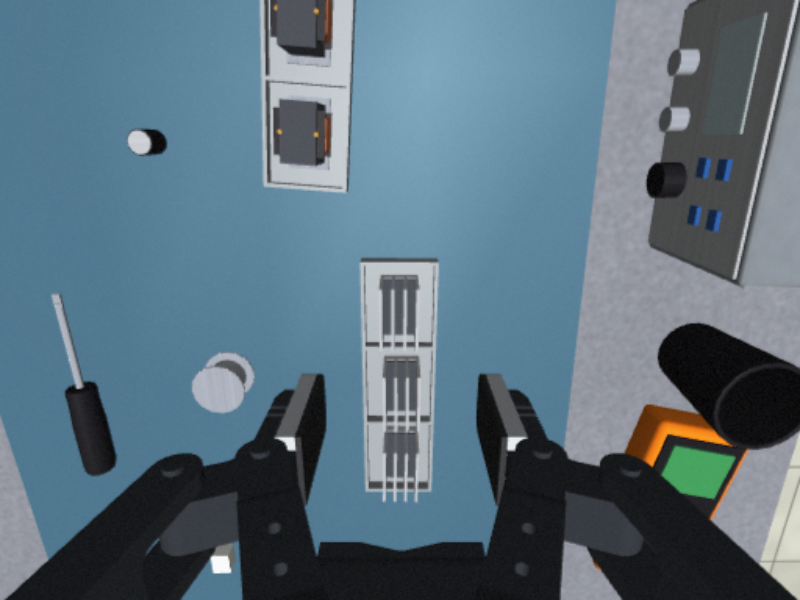

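The side view shows all parts standing in their bays, the spool untouched, and both jars in the rack with the old one at the front lip. The wrist view confirms the trays.

```bash
python3 -c "
from workcell import bot
print(bot.finish_job())"
```

```text
the job is handed in; nothing more can be done
None
```

The job is handed in after about 49 s of robot time: both heat sinks and the transformer stand upright in their trays' empty bays, the older jar is at the rack's front lip with the new jar behind it, and the spool was not touched.

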